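# Load two kiln props evenly into a light crate

### The job

Put the two tall kiln props into the light plastic crate that stands on the small banding wheel: one upright in the middle of each half, so that the load is even. Set them down gently and do not let the crate tip, or slide from where it stands.

Things in the scene. Friction and masses are not known exactly. Their poses are not given: they have to be found in the camera images.
- crate: light grey plastic crate, 0.25 kg, loose on a fixed banding wheel (round head 120 mm across, its top 60 mm above the bench), centred, ends overhanging: a prop set well out towards an end may tip it. 170 mm along x, 320 along y, 44 high; walls and floor 4 mm. A wall-high divider at y = 0 makes two halves, middles at x = 0, y = +79 and -79 mm. Origin: centre of its underside, z up
- prop_a_center (a point): one of two identical tall kiln props: a round post of buff fired clay, 50 mm in diameter, 90 mm tall, 0.3 kg, a dark 20 mm bore on top, upright on the bench at the start. Point: its centre, 45 mm above its underside; z along the post, up. Not wanted: a short prop of the same width (32 mm tall), a terracotta beaker, a white bowl
- prop_b_center (a point): one of two identical tall kiln props: a round post of buff fired clay, 50 mm in diameter, 90 mm tall, 0.3 kg, a dark 20 mm bore on top, upright on the bench at the start. Point: its centre, 45 mm above its underside; z along the post, up. Not wanted: a short prop of the same width (32 mm tall), a terracotta beaker, a white bowl
There are look-alikes about, which are no part of the job. What is shaped like the part that bears prop_a_center but green is not meant. Leave any turquoise look-alike of the part that bears prop_b_center alone.

How it is judged (in metres and radians):
At the end, for the whole second after the job is handed in: One tall prop stands in each half of the crate, upright within 10 degrees, on the crate's floor, its axis within 30 mm along the crate's length and 35 mm across it of the middle of that half; the crate is level within 10 degrees and within 30 mm of where it stood at the start (((x of prop_a_center in the frame of crate between -0.035 and 0.035 m and y of prop_a_center in the frame of crate between 0.049 and 0.109 m and z of prop_a_center in the frame of crate between 0.041 and 0.058 m and angle between each of prop_a_center, prop_b_center's own z axis and vertical below 0.17 rad and x of prop_b_center in the frame of crate between -0.035 and 0.035 m and y of prop_b_center in the frame of crate between -0.109 and -0.049 m and z of prop_b_center in the frame of crate between 0.041 and 0.058 m) or (x of prop_a_center in the frame of crate between -0.035 and 0.035 m and y of prop_a_center in the frame of crate between -0.109 and -0.049 m and z of prop_a_center in the frame of crate between 0.041 and 0.058 m and angle between each of prop_a_center, prop_b_center's own z axis and vertical below 0.17 rad and x of prop_b_center in the frame of crate between -0.035 and 0.035 m and y of prop_b_center in the frame of crate between 0.049 and 0.109 m and z of prop_b_center in the frame of crate between 0.041 and 0.058 m)) and angle between crate's own z axis and vertical below 0.17 rad and distance of crate from where it was at the start of the episode below 0.03 m); the robot touches nothing.
It fails at once if the crate tips by more than 10 degrees (angle between crate's own z axis and vertical above 0.175 rad).
It fails at once if a prop is dropped or rammed into the crate (more than 60 N between them) (contact force between crate and prop_a above 60 N or contact force between crate and prop_b above 60 N).
It also fails if it takes over 58 s, if anything falls off the work surface, if the arm or the gripper's body presses on something with over 40 N, if the wrist force passes 120 N, or if a joint passes its speed limit or range.

### The arm

A 6-joint arm with a two-finger parallel gripper is mounted at the origin on the work surface. World frame = base frame: x ahead of the robot, y to its left, z up, the work surface at z = 0. Lengths are in m, angles in degrees, forces in N, time in s.
With the tool pointing down it reaches from about 0.35 to 0.875 m from the base axis. Payload 4.2 kg.
Tool frame: the origin (TCP) lies on the front face of the gripper's body, between the roots of the fingers; the fingertips stand 70 mm ahead of it and the grasp point (between the pads) lies 51 mm ahead of it; x points along the fingers, y is the direction in which the jaws open and shut, and the axes are right-handed (so a half turn about x gives the same grasp; the last joint's range is limited). The gripper opens to 87 mm and grips with 3 to 60 N. Pads are 19 mm wide; open, the fingers measure 117 mm over their backs; the gripper's body (75 mm by 190 mm) begins 51 mm behind the grasp point.
Start: joints at [-55.829, 22.042, 0.453, 0, -68.411, -14.817], TCP at [0.207, -0.59, 0.292] pointing down, gripper open.
Joint ranges: [-179.83, 179.83], [-69.29, 118.12], [-61.27, 80.66], [-181.25, 117.63], [-171.15, -9.14], [-177.46, 177.46]. Speed limits (degrees/s): [159.86, 159.86, 180, 180, 180, 180].

### API

Orientations are given as a 3x3 rotation matrix whose columns are the frame's x, y, z axes.
In Python, from station import r, viewer, spotter gives the robot as it stands.
- The arm moves only by the tool move_arm, never from a script. Its argument "series" is a list that holds one entry, the list of rows, each a list of 7 numbers: the turn, a rotation vector about the world's x, y, z scaled (see below), then the shift along the world's x, y, z scaled (see below), then the opening, from 0 (shut) to 1 (fully open). A call has 1 to 20 rows; each row shifts and turns the pose as measured when the row begins; what a row does not reach is not made up. The controller multiplies each number of a shift by 60 mm and each number of a turn by 8 degrees. A row lasts 1/8 s, in which the tool goes at most 62.5 mm and 10.7 degrees, less where a joint would pass 70% of its speed; a pose out of reach is approached as far as the arm can. A call with a number of a shift or a turn outside -1 to 1 is refused whole. A call with a gripper value outside its range is refused whole. The fingers move at their own pace and stop on an object; the grip force is fixed at half the most. Time passes only in rows, so rows that do not move let the fingers close. It gives the time, the measured TCP pose, the force and the opening at its end, in the units of the state.
- r.sense(): the state, without advancing time (a new reading comes with each control period).
- viewer.capture(name): name is "scene" or "top" or "wrist"; returns (picture, depth): 420x560x3 uint8, red, green, blue; 420x560 float32, m along the optical axis (not along the pixel's ray), 0 where there is no reading.
- viewer.camera_params(name): a dict with "mtx" (3x3 intrinsics, pixels), "pose" (4x4, takes a point from camera to world coordinates). Camera axes: x right, y down, z forward; pixel columns grow to the right and rows downward; lengths in m; the calibration is good to about 2 mm. A picture is of the moment at which its call begins: read the wrist's pose just before it. camera_params takes no time and is no camera call; for the wrist camera it gives the pose at the moment of the call.
- r.finish_job(): hands the job in, once; it reports no verdict.
Trained networks look in the newest picture that a camera, given by its name, has taken for a name from the list of things; names that differ only in an ending like _2 or _b are one class to them, and where a whole thing is asked for, a point or a joint stands for the part that bears it (a point fixed in the world has none). Each returns a list of dicts, best first, with "conf" (0 to 1); they miss things now and then, are a little off and sometimes report something else, mostly with a low value. They report only what shows in the picture. A call takes as long as a camera call. They do not tell look-alikes from the thing itself.
- spotter.find_in(camera, name): "centre" ([column, row] in pixels, amid what is visible of it).
- spotter.trace(camera, name): "mask" (420x560 bool, what is visible of it) and "centre" ([column, row] in pixels, amid what is visible of it).
The state is a dict: "time_s": time; "joints": joint angles; "joint_velocities": joint speeds; "effort": joint torques, N m; "tcp_pos": TCP position; "ee_rot": TCP orientation; "wrist_force": force on the tool from outside, world axes, zero at the start; "moment": the same for the moment, N m; "gripper_width": opening from 0.0 (shut) to 1.0 (fully open).
Only numpy, scipy, OpenCV 4.12 (cv2) and the standard library are available. Lean on these libraries where they do the work, as an engineer would, in place of code of your own. Each camera call takes 0.05 s, during which the arm holds its last target.

## Working session

There is one attempt and no reset: what is moved stays moved. The work goes in short steps, Python scripts to look and compute and a tool call to move; the robot and the scene stay as the last step left them, time stands still between calls to the robot, and variables do not carry over. Pictures are saved under pics/ and viewed, and the job is handed in when it is done.

Besides the shell and the picture viewer there is one more tool, called after "Emit:" by a JSON object that holds its "fn" and its "kwargs". move_arm: Moves the arm, as the interface text tells. Its arguments: {"type":"object","properties":{"series":{"type":"array","items":{"type":"array","items":{"type":"array","items":{"type":"number","minimum":-1,"maximum":1}}}}},"required":["series"]}

```bash
ls; mkdir -p pics; python3 - <<'E'
from station import r, viewer, spotter
import cv2,numpy as np
s=r.sense();print(s['time_s'],s['tcp_pos'],s['ee_rot'],s['gripper_width'])
for c in ['scene','top']:
    p,d=viewer.capture(c);cv2.imwrite(f'pics/{c}0.png',p[:,:,::-1]);np.save(f'{c}0.npy',d)
    P=viewer.camera_params(c);K=np.array(P['mtx']);T=np.array(P['pose']);print(c,T.round(3).tolist())
    for n in ['crate','prop_a_center']:
        for o in spotter.trace(c,n):
            m=o['mask']&(d>0);v,u=np.nonzero(m);z=d[m]
            W=(T@np.c_[(u-K[0,2])/K[0,0]*z,(v-K[1,2])/K[1,1]*z,z,np.ones_like(z)].T).T[:,:3]
            top=W[W[:,2]>np.percentile(W[:,2],95)-.006]
            print(n,round(o['conf'],2),np.round(o['centre']),m.sum(),'zmax',np.percentile(W[:,2],[5,95]).round(3),'topmid',((top.min(0)+top.max(0))/2).round(3),'ext',np.ptp(top,0).round(3), 'col',p[m].mean(0).round())
E
```

```text
pics
0.0 [ 0.2069863  -0.58924955  0.2911497 ] [[-8.26850527e-04 -3.31236397e-01  9.43547437e-01]
 [ 2.03101647e-03  9.43545257e-01  3.31237411e-01]
 [-9.99997596e-01  2.19024421e-03 -1.07424317e-04]] 1.0039788486965688
scene [[-0.332, 0.551, -0.766, 1.459], [0.943, 0.2, -0.264, 0.449], [0.008, -0.81, -0.586, 0.761], [0.0, 0.0, 0.0, 1.0]]
crate 0.74 [300. 248.] 1044 zmax [0.008 0.092] topmid [0.614 0.192 0.09 ] ext [0.052 0.049 0.008] col [137. 118.  97.]
crate 0.65 [175. 190.] 8117 zmax [0.062 0.104] topmid [ 0.538 -0.128  0.103] ext [0.238 0.348 0.01 ] col [93. 87. 87.]
prop_a_center 0.85 [366. 251.] 839 zmax [0.017 0.092] topmid [0.592 0.322 0.091] ext [0.051 0.049 0.009] col [142. 123. 101.]
prop_a_center 0.83 [413. 277.] 1204 zmax [0.007 0.092] topmid [0.615 0.43  0.091] ext [0.05  0.047 0.009] col [55. 94. 53.]
prop_a_center 0.74 [350. 286.] 1271 zmax [0.006 0.092] topmid [0.686 0.318 0.091] ext [0.053 0.049 0.009] col [64. 97. 56.]
top [[-0.003, -0.997, 0.081, 0.486], [-1.0, 0.004, 0.019, 0.122], [-0.019, -0.081, -0.997, 1.194], [0.0, 0.0, 0.0, 1.0]]
crate 0.57 [413. 226.] 13144 zmax [0.06  0.104] topmid [ 0.535 -0.132  0.103] ext [0.235 0.354 0.011] col [121. 113. 110.]
prop_a_center 0.89 [159. 196.] 567 zmax [0.017 0.093] topmid [0.609 0.43  0.091] ext [0.046 0.048 0.009] col [ 55. 105.  59.]
prop_a_center 0.73 [206. 204.] 556 zmax [0.011 0.093] topmid [0.589 0.322 0.092] ext [0.046 0.05  0.009] col [159. 139. 115.]
prop_a_center 0.66 [209. 164.] 545 zmax [0.02  0.093] topmid [0.683 0.319 0.091] ext [0.047 0.047 0.009] col [ 62. 112.  63.]
```

View pics/scene0.png

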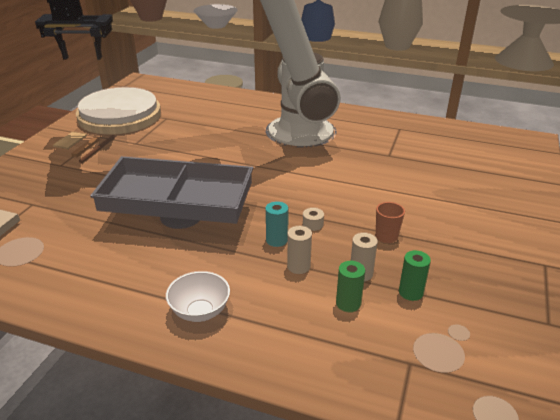

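View pics/top0.png

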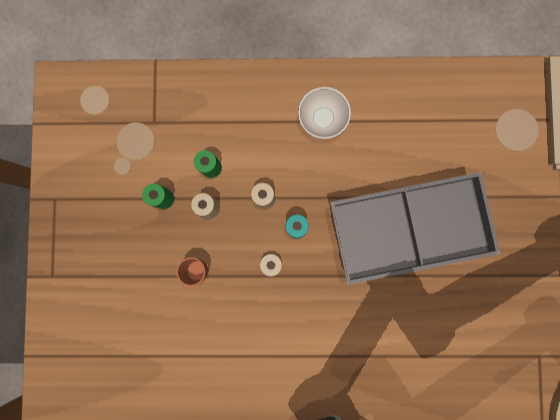

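```bash
python3 - <<'E'
from station import viewer
import cv2,numpy as np
p=cv2.imread('pics/top0.png');cv2.imwrite('pics/topcrop.png',cv2.resize(p[110:310,120:380],None,fx=3,fy=3)[:600,:780])
d=np.load('top0.npy');P=viewer.camera_params('top');K=np.array(P['mtx']);T=np.array(P['pose'])
v,u=np.nonzero(d>0);z=d[v,u]
W=(T@np.c_[(u-K[0,2])/K[0,0]*z,(v-K[1,2])/K[1,1]*z,z,np.ones_like(z)].T).T[:,:3]
# crate rim
m=(W[:,2]>.095)&(W[:,2]<.112)&(W[:,1]<.1)&(W[:,0]>.38)&(W[:,0]<.7)&(W[:,1]>-.35)
print('rim',cv2.minAreaRect(W[m][:,:2].astype(np.float32)),m.sum())
# all prop-like blobs z>.02
for lo,hi in ((.08,.1),(.022,.042)):
    m=((W[:,2]>lo)&(W[:,2]<hi)).astype(np.uint8);I=np.zeros(d.shape,np.uint8);I[v,u]=m
    n,L,S,C=cv2.connectedComponentsWithStats(I)
    for i in range(1,n):
        if S[i,4]>100:
            Q=W[L[v,u]==i];print(lo,C[i].round(),S[i,4],((Q.min(0)+Q.max(0))/2).round(3),np.ptp(Q,0).round(3))
m=(W[:,2]>.14);print('above .14', W[m].min(0),W[m].max(0))
E
```

```text
rim ((0.5356162786483765, -0.13102290034294128), (0.17822355031967163, 0.32975131273269653), 11.123710632324219) 2103
0.08 [205. 162.] 409 [0.683 0.319 0.088] [0.047 0.048 0.016]
0.08 [484. 213.] 274 [ 0.566 -0.276  0.09 ] [0.159 0.047 0.02 ]
0.08 [262. 194.] 412 [0.611 0.193 0.088] [0.049 0.048 0.015]
0.08 [154. 195.] 428 [0.61  0.431 0.088] [0.049 0.051 0.015]
0.08 [413. 229.] 285 [ 0.536 -0.127  0.09 ] [0.162 0.049 0.02 ]
0.08 [202. 205.] 417 [0.588 0.323 0.088] [0.048 0.051 0.015]
0.08 [297. 226.] 418 [0.541 0.118 0.091] [0.048 0.048 0.013]
0.022 [555. 105.] 921 [ 0.809 -0.479  0.029] [0.25  0.025 0.014]
0.022 [325. 110.] 612 [0.802 0.054 0.032] [0.107 0.106 0.02 ]
0.022 [271. 265.] 382 [0.455 0.178 0.031] [0.047 0.048 0.016]
above .14 [0.15557937 0.03568466 0.14003807] [0.1644904  0.07409368 0.17101542]
```

View pics/topcrop.png

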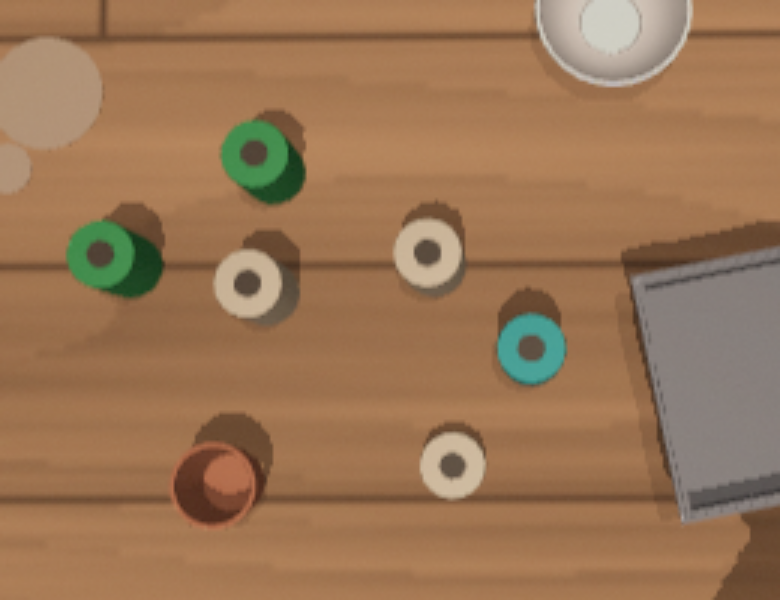

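Candidates in the top view:
- **Buff tall props:** (262,194) and (202,205), tops at 0.09 m and correct colour, so these are the two I want.
- **Left alone:** the green props at (205,162) and (154,195), the turquoise one at (297,226), and the short buff one at (271,265), whose top is at 0.03 m.

The enlarged crop confirms this. The post is round, so I'll keep the jaw yaw as it is. I'll grip high enough that the fingertips stay above the crate walls, and fill the far half first.

Emit:
{"fn": "move_arm", "kwargs": {"series": [[[0,0,0,0.42,0.81,0,1],[0,0,0,0.42,0.81,0,1],[0,0,0,0.42,0.81,0,1],[0,0,0,0.42,0.81,0,1],[0,0,0,0.42,0.81,0,1],[0,0,0,0.42,0.81,0,1],[0,0,0,0.42,0.81,0,1],[0,0,0,0.42,0.81,0,1],[0,0,0,0.42,0.81,0,1],[0,0,0,0.42,0.81,0,1],[0,0,0,0.42,0.81,0,1],[0,0,0,0.42,0.81,0,1],[0,0,0,0.42,0.81,0,1],[0,0,0,0.42,0.81,0,1],[0,0,0,0.42,0.81,0,1]]]}}

```text
time_s: 2.17
tcp_pos: [0.5918, 0.1613, 0.2934]
ee_rot: [[0.008, -0.327, 0.945], [0.0, 0.945, 0.327], [-1.0, -0.002, 0.007]]
wrist_force: [0.7, -0.4, 0.7]
gripper_width: 1.004
```

Emit:
{"fn": "move_arm", "kwargs": {"series": [[[0,0.06,0,0.33,0.53,0,1],[0,0,0,0,0,0,1]]]}}

```text
time_s: 2.42
tcp_pos: [0.613, 0.1978, 0.2918]
ee_rot: [[-0.002, -0.331, 0.944], [-0.0, 0.944, 0.331], [-1.0, 0.0, -0.002]]
wrist_force: [-0.8, -0.8, -0.6]
gripper_width: 1.001
```

```bash
cat > h.py <<'E'
from station import r, viewer, spotter
import cv2,numpy as np
def cloud(c,name=None):
    P=viewer.camera_params(c);p,d=viewer.capture(c);K=np.array(P['mtx']);T=np.array(P['pose'])
    if name: cv2.imwrite('pics/'+name,p[:,:,::-1])
    v,u=np.nonzero(d>0);z=d[v,u]
    W=(T@np.c_[(u-K[0,2])/K[0,0]*z,(v-K[1,2])/K[1,1]*z,z,np.ones_like(z)].T).T[:,:3]
    return p,d,v,u,W
def blobs(c,lo,hi,name=None,mn=100):
    p,d,v,u,W=cloud(c,name)
    I=np.zeros(d.shape,np.uint8);I[v,u]=(W[:,2]>lo)&(W[:,2]<hi)
    n,L,S,C=cv2.connectedComponentsWithStats(I)
    for i in range(1,n):
        if S[i,4]>mn:
            Q=W[L[v,u]==i];print(c,C[i].round(),S[i,4],'mid',((Q.min(0)+Q.max(0))/2).round(4),np.ptp(Q,0).round(3),p[L==i].mean(0).round())
E
python3 - <<'E'
from h import *
blobs('wrist',.082,.1,'w1.png');blobs('top',.082,.1)
s=r.sense();print(s['time_s'],s['tcp_pos'],s['ee_rot'][:,0])
E
```

```text
wrist [105.  56.] 653 mid [0.552  0.0353 0.091 ] [0.08  0.02  0.018] [65. 64. 65.]
wrist [213.  83.] 3475 mid [0.5424 0.1164 0.0872] [0.05  0.049 0.01 ] [ 31. 195. 183.]
wrist [276. 197.] 2742 mid [0.6119 0.1909 0.0873] [0.05  0.049 0.01 ] [205. 183. 142.]
wrist [428. 222.] 2704 mid [0.5901 0.3207 0.0872] [0.049 0.05  0.01 ] [155. 135. 106.]
wrist [374. 327.] 831 mid [0.6955 0.3159 0.0874] [0.028 0.044 0.009] [ 37. 104.  49.]
top [485. 214.] 240 mid [ 0.5658 -0.2824  0.091 ] [0.159 0.035 0.018] [49. 46. 46.]
top [413. 229.] 252 mid [ 0.5354 -0.1296  0.0911] [0.161 0.047 0.018] [90. 84. 82.]
top [264. 200.] 170 mid [0.5998 0.1912 0.089 ] [0.026 0.044 0.012] [166. 146. 122.]
top [297. 226.] 416 mid [0.5412 0.1177 0.0906] [0.048 0.047 0.012] [ 77. 145. 134.]
2.525 [0.61191306 0.19567568 0.29245798] [-2.20716211e-03 -5.22347266e-04 -9.99997428e-01]
```

View pics/w1.png

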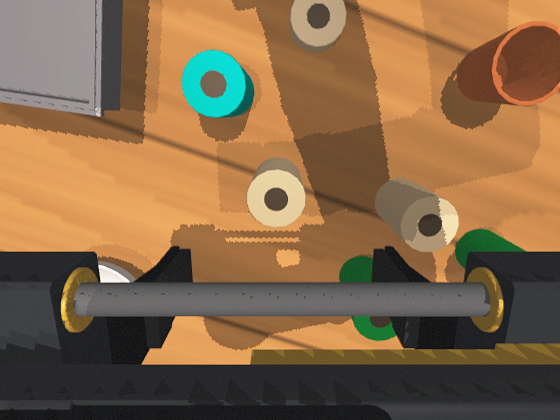

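The wrist view shows the buff prop at (276,197), between the fingers, and world (0.611, 0.192) agrees with the top camera. Descending.

Emit:
{"fn": "move_arm", "kwargs": {"series": [[[0,0,0,0,-0.06,-0.8,1],[0,0,0,0,0,-0.8,1],[0,0,0,0,0,-0.7,1],[0,0,0,0,0,-0.5,1],[0,0,0,0,0,-0.15,1],[0,0,0,0,0,0,1]]]}}

```text
time_s: 3.28
tcp_pos: [0.61, 0.185, 0.1168]
ee_rot: [[0.005, -0.323, 0.946], [0.002, 0.946, 0.323], [-1.0, 0.001, 0.005]]
wrist_force: [0.6, -0.2, -0.1]
gripper_width: 1.002
```

Emit:
{"fn": "move_arm", "kwargs": {"series": [[[0,0.02,0,0.03,0.11,0,1],[0,0,0,0,0,0,0.7],[0,0,0,0,0,0,0],[0,0,0,0,0,0,0],[0,0,0,0,0,0,0],[0,0,0,0,0,0,0],[0,0,0,0,0,0,0],[0,0,0,0,0,0.1,0],[0,0,0,0,0,0.1,0]]]}}

```text
time_s: 4.4
tcp_pos: [0.6125, 0.1923, 0.1322]
ee_rot: [[0.005, -0.323, 0.946], [0.004, 0.946, 0.323], [-1.0, 0.003, 0.006]]
wrist_force: [0.5, -0.0, -3.1]
gripper_width: 0.565
```

Emit:
{"fn": "move_arm", "kwargs": {"series": [[[0,0,0,0,0,0.6,0],[0,0,0,0,0,0.9,0],[0,0,0,0,0,0.9,0],[0,0,0,0,-0.3,0.2,0],[0,0,0,-0.1,-0.6,0,0],[0,0,0,-0.13,-0.8,0,0],[0,0,0,-0.13,-0.8,0,0],[0,0,0,-0.13,-0.8,0,0],[0,0,0,-0.13,-0.8,0,0],[0,0,0,-0.13,-0.8,0,0],[0,0,0,-0.13,-0.8,0,0],[0,0,0,-0.13,-0.8,0,0],[0,0,0,-0.05,-0.3,0,0],[0,0,0,0,0,0,0]]]}}

```text
time_s: 6.15
tcp_pos: [0.531, -0.2332, 0.2745]
ee_rot: [[-0.032, -0.316, 0.948], [0.008, 0.949, 0.316], [-0.999, 0.018, -0.028]]
wrist_force: [0.9, 0.6, -3.4]
gripper_width: 0.568
```

```bash
python3 - <<'E'
from h import *
s=r.sense();print(s['time_s'],s['tcp_pos'],s['ee_rot'].round(4).tolist(),s['wrist_force'])
cloud('scene','s2.png');p,d,v,u,W=cloud('wrist','w2.png')
z=s['tcp_pos'][2]
m=(abs(W[:,0]-s['tcp_pos'][0])<.05)&(abs(W[:,1]-s['tcp_pos'][1])<.05)&(W[:,2]>.12)
Q=W[m];print(np.ptp(Q,0),((Q.min(0)+Q.max(0))/2).round(4),np.percentile(Q[:,2],[1,50,90,99]))
E
```

```text
6.15 [ 0.53101871 -0.23318546  0.27448126] [[-0.0321, -0.3158, 0.9483], [0.0081, 0.9486, 0.3162], [-0.9995, 0.0178, -0.0279]] [ 0.86700206  0.59750532 -3.39502946]
[0.07091916 0.09983673 0.16936763] [ 0.5165 -0.2333  0.2382] [0.18358624 0.29952567 0.31745036 0.32069845]
```

View pics/w2.png

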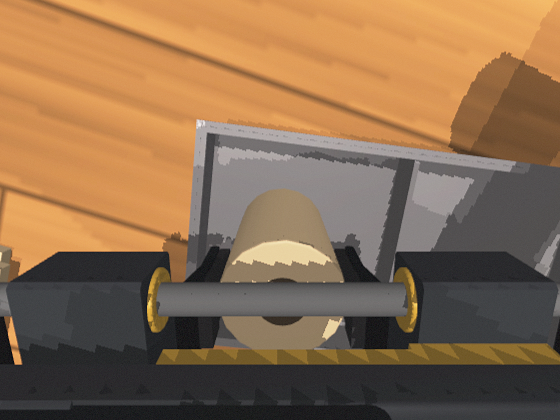

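View pics/s2.png

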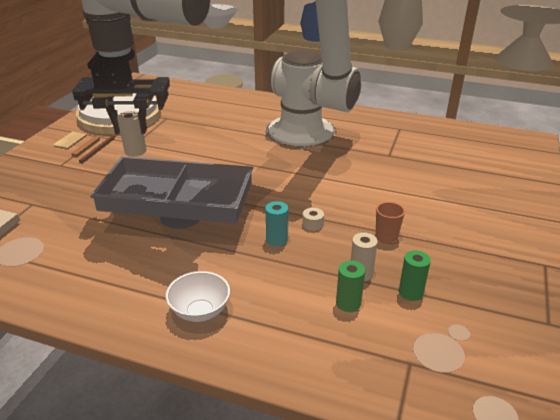

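The prop is held firmly but tilted about 2°. I'll level and centre it before going down.

Emit:
{"fn": "move_arm", "kwargs": {"series": [[[-0.06,-0.22,0,0.3,0.4,0,0],[0,0,0,0,0,0,0],[0,0,0,0,0,0,0]]]}}

```text
time_s: 6.62
tcp_pos: [0.5501, -0.2042, 0.2742]
ee_rot: [[-0.002, -0.322, 0.947], [0.0, 0.947, 0.322], [-1.0, 0.001, -0.001]]
wrist_force: [-0.3, 0.1, -3.6]
gripper_width: 0.568
```

Emit:
{"fn": "move_arm", "kwargs": {"series": [[[0,0,0,0,0,-0.4,0],[0,0,0,0,0,-0.4,0],[0,0,0,0,0,-0.25,0],[0,0,0,0,0,-0.1,0],[0,0,0,0,0,0,0]]]}}

```text
time_s: 7.25
tcp_pos: [0.5504, -0.2036, 0.2047]
ee_rot: [[0.0, -0.324, 0.946], [-0.0, 0.946, 0.324], [-1.0, -0.0, 0.0]]
wrist_force: [0.4, -0.2, -2.6]
gripper_width: 0.573
```

```bash
python3 - <<'E'
from h import *
s=r.sense();print(s['time_s'],s['tcp_pos'],s['ee_rot'][:,0].round(4),s['wrist_force'])
p,*_,=cloud('scene','s3.png');cv2.imwrite('pics/s3c.png',cv2.resize(p[80:230,70:270,::-1],None,fx=4,fy=4))
E
```

```text
7.25 [ 0.55042186 -0.20361159  0.20471573] [ 5.e-04 -2.e-04 -1.e+00] [ 0.42611465 -0.17492825 -2.55965809]
```

View pics/s3c.png

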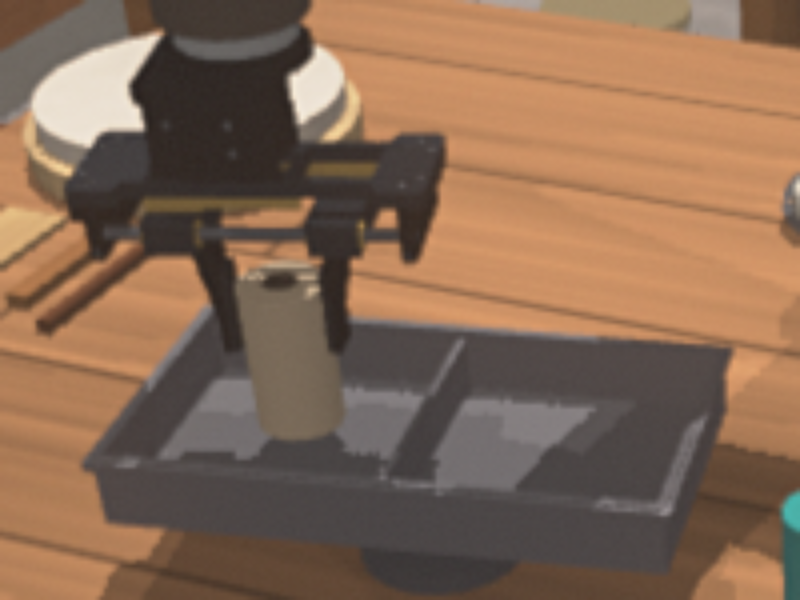

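The prop is upright over the middle of the far half, with the fingertips above the rim. Lowering in small steps.

Emit:
{"fn": "move_arm", "kwargs": {"series": [[[0,0,0,0,0,-0.12,0],[0,0,0,0,0,-0.1,0],[0,0,0,0,0,0,0],[0,0,0,0,0,0,0]]]}}

```text
time_s: 7.8
tcp_pos: [0.5515, -0.2039, 0.1927]
ee_rot: [[0.005, -0.324, 0.946], [-0.001, 0.946, 0.324], [-1.0, -0.002, 0.004]]
wrist_force: [0.5, 0.1, -2.9]
gripper_width: 0.564
```

```bash
cat > gap.py <<'E'
from h import *
import sys
s=r.sense();print(s['time_s'],s['tcp_pos'],s['wrist_force'].round(2) if hasattr(s['wrist_force'],'round') else s['wrist_force'])
# prop top height, from scene camera
p,d,v,u,W=cloud('scene',sys.argv[1]);t=s['tcp_pos']
m=(np.hypot(W[:,0]-t[0],W[:,1]-t[1])<.035)&(W[:,2]<t[2]-.01)&(W[:,2]>.07)
Q=W[m];c=p[v[m],u[m]].astype(int);b=(c[:,0]>c[:,2]+20)
Q=Q[b];print('buff z',np.percentile(Q[:,2],[0,1,5,50,95,99,100]).round(4),b.sum(),'xy mid',((Q.min(0)+Q.max(0))/2).round(3))
p,d,v,u,W=cloud('top')
m=(W[:,2]>.095)&(W[:,2]<.112)&(W[:,1]<.1)&(W[:,0]>.38)&(W[:,0]<.7)&(W[:,1]>-.35)
print('rim',cv2.minAreaRect(W[m][:,:2].astype(np.float32)))
E
python3 gap.py s4.png
```

```text
7.8 [ 0.55145776 -0.20388137  0.19272015] [ 0.54  0.13 -2.87]
buff z [0.0708 0.0727 0.0778 0.1271 0.1618 0.1673 0.1801] 881 xy mid [ 0.552 -0.204  0.125]
rim ((0.5355643630027771, -0.1307034194469452), (0.17797745764255524, 0.32901647686958313), 11.106517791748047)
```

Emit:
{"fn": "move_arm", "kwargs": {"series": [[[0,0,0,0,0,-0.05,0],[0,0,0,0,0,-0.05,0],[0,0,0,0,0,0,0]]]}}

```text
time_s: 8.28
tcp_pos: [0.5514, -0.2038, 0.1865]
ee_rot: [[0.005, -0.324, 0.946], [-0.001, 0.946, 0.324], [-1.0, -0.002, 0.004]]
wrist_force: [0.5, -0.1, -2.9]
gripper_width: 0.57
```

Emit:
{"fn": "move_arm", "kwargs": {"series": [[[0,-0.03,0,0,0,-0.025,0],[0,0,0,0,0,0,0]]]}}

```text
time_s: 8.52
tcp_pos: [0.5516, -0.2039, 0.1861]
ee_rot: [[0.01, -0.325, 0.946], [-0.001, 0.946, 0.325], [-1.0, -0.005, 0.009]]
wrist_force: [0.7, 0.1, -4.0]
gripper_width: 0.568
```

Emit:
{"fn": "move_arm", "kwargs": {"series": [[[0,0,0,0,0,-0.02,0],[0,0,0,0,0,0,0]]]}}

```text
time_s: 8.78
tcp_pos: [0.5517, -0.204, 0.186]
ee_rot: [[0.011, -0.325, 0.946], [-0.002, 0.946, 0.325], [-1.0, -0.005, 0.01]]
wrist_force: [-0.5, 0.1, -2.1]
gripper_width: 0.567
```

Emit:
{"fn": "move_arm", "kwargs": {"series": [[[0,0.09,0,0,0,0,0],[0,0,0,0,0,0,0]]]}}

```text
time_s: 9.02
tcp_pos: [0.5524, -0.204, 0.186]
ee_rot: [[-0.001, -0.325, 0.946], [-0.002, 0.946, 0.325], [-1.0, -0.002, -0.002]]
wrist_force: [-0.4, 0.7, 0.9]
gripper_width: 0.567
```

```bash
python3 gap.py s5.png; python3 -c "
import cv2;p=cv2.imread('pics/s5.png');cv2.imwrite('pics/s5c.png',cv2.resize(p[130:230,80:270],None,fx=4,fy=4))"
```

```text
9.025 [ 0.55237876 -0.20399928  0.18601364] [-0.37  0.71  0.85]
buff z [0.0703 0.0713 0.0755 0.1233 0.155  0.1643 0.1745] 846 xy mid [ 0.554 -0.205  0.122]
rim ((0.5356690287590027, -0.13105586171150208), (0.17818711698055267, 0.3295648396015167), 11.151961326599121)
```

View pics/s5c.png

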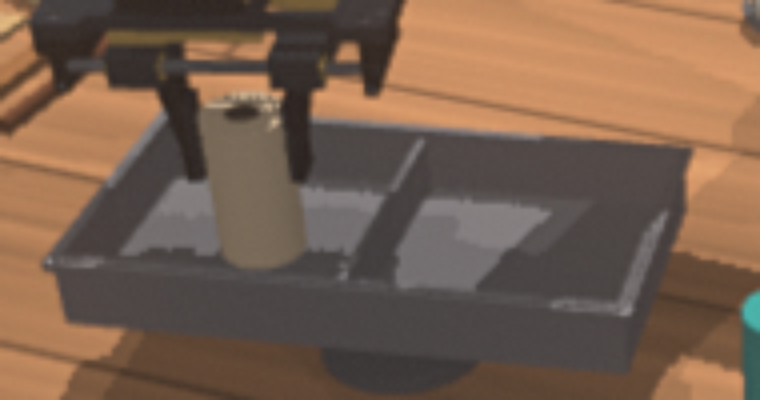

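The wrist force has gone from about -3 N to +0.9 N, so the prop is standing on the floor, and the crate hasn't moved. Releasing in small steps.

Emit:
{"fn": "move_arm", "kwargs": {"series": [[[0,0,0,0,0,0,0.57],[0,0,0,0,0,0,0.6],[0,0,0,0,0,0,0.65],[0,0,0,0,0,0,0.75],[0,0,0,0,0,0,0.9],[0,0,0,0,0,0,1],[0,0,0,0,0,0,1],[0,0,0,0,0,0,1]]]}}

```text
time_s: 10.12
tcp_pos: [0.553, -0.2044, 0.1866]
ee_rot: [[0.002, -0.326, 0.945], [-0.003, 0.945, 0.326], [-1.0, -0.003, 0.001]]
wrist_force: [-0.3, -0.1, 0.3]
gripper_width: 0.991
```

```bash
python3 gap.py s6.png
```

```text
10.125 [ 0.55304664 -0.20440014  0.18659002] [-0.29 -0.08  0.27]
buff z [0.07   0.0711 0.0753 0.123  0.1548 0.1559 0.158 ] 871 xy mid [ 0.552 -0.205  0.114]
rim ((0.5355885028839111, -0.1311071664094925), (0.17814169824123383, 0.32950183749198914), 11.116508483886719)
```

View pics/s6.png

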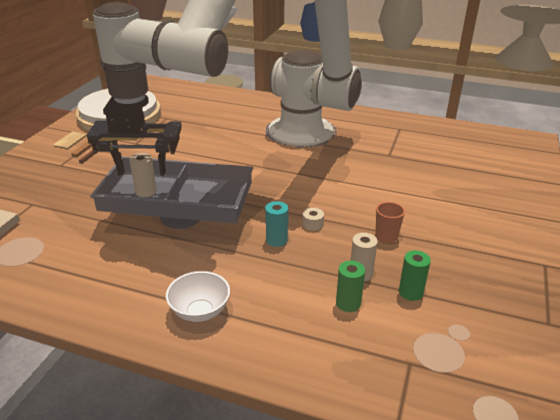

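The first prop is upright, its top is at 0.155 m (0.154 expected), and the crate is unmoved. Rising straight up, then going for the second.

Emit:
{"fn": "move_arm", "kwargs": {"series": [[[0,0,0,0,0,0.3,1],[0,0,0,0,0,0.6,1],[0,0,0,0,0,0.7,1],[0,0,0,0,0.4,0,1],[0,0,0,0.06,0.8,0,1],[0,0,0,0.06,0.8,0,1],[0,0,0,0.06,0.8,0,1],[0,0,0,0.06,0.8,0,1],[0,0,0,0.06,0.8,0,1],[0,0,0,0.06,0.8,0,1],[0,0,0,0.06,0.8,0,1],[0,0,0,0.06,0.8,0,1],[0,0,0,0.06,0.8,0,1],[0,0,0,0.06,0.8,0,1],[0,0,0,0,0.3,0,1],[0,0,0,0,0,0,1]]]}}

```text
time_s: 12.22
tcp_pos: [0.5868, 0.3337, 0.2852]
ee_rot: [[0.003, -0.323, 0.946], [-0.003, 0.946, 0.323], [-1.0, -0.004, 0.001]]
wrist_force: [0.2, 0.1, 0.4]
gripper_width: 1.0
```

```bash
python3 - <<'E'
from h import *
blobs('wrist',.082,.1,'w7.png')
blobs('top',.142,.165)
s=r.sense();print(s['time_s'],s['tcp_pos'],s['ee_rot'][:,0])
E
```

```text
wrist [30. 55.] 3829 mid [0.5425 0.1191 0.0873] [0.05  0.046 0.011] [ 25. 172. 159.]
wrist [268. 201.] 2849 mid [0.5902 0.3212 0.0871] [0.05  0.049 0.01 ] [203. 180. 139.]
wrist [370. 256.] 1215 mid [0.6097 0.4272 0.0869] [0.046 0.047 0.01 ] [ 28. 109.  47.]
wrist [230. 277.] 363 mid [0.6688 0.3121 0.0868] [0.018 0.037 0.01 ] [ 26. 103.  45.]
wrist [231. 319.] 249 mid [0.7023 0.3229 0.0895] [0.015 0.034 0.003] [ 31. 118.  52.]
top [456. 221.] 507 mid [ 0.5481 -0.2033  0.1511] [0.047 0.049 0.018] [180. 160. 135.]
12.325 [0.58698255 0.33205079 0.2856034 ] [ 0.00264373 -0.00333171 -0.99999096]
```

View pics/w7.png

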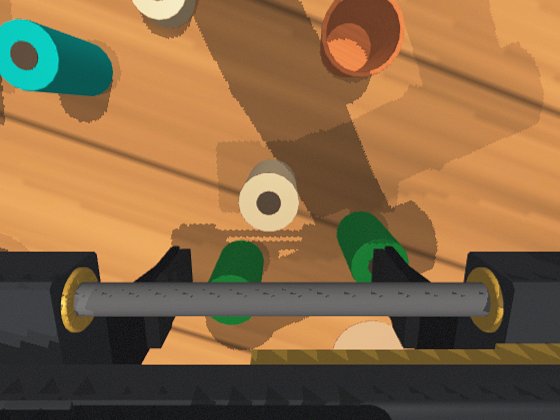

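The buff prop at (268,201), world (0.590, 0.321), is between the fingers, and the green ones sit outside the finger paths. Centring first, then descending.

Emit:
{"fn": "move_arm", "kwargs": {"series": [[[0,0.02,0,0.05,-0.17,0,1],[0,0,0,0,0,-0.6,1],[0,0,0,0,0,-0.8,1],[0,0,0,0,0,-0.4,1],[0,0,0,0,0,0,1]]]}}

```text
time_s: 12.95
tcp_pos: [0.592, 0.3118, 0.1788]
ee_rot: [[0.003, -0.313, 0.95], [-0.001, 0.95, 0.313], [-1.0, -0.002, 0.003]]
wrist_force: [0.3, 0.1, 0.7]
gripper_width: 1.0
```

Emit:
{"fn": "move_arm", "kwargs": {"series": [[[0,0,0,-0.03,0.16,0,1],[0,0,0,0,0,-0.5,1],[0,0,0,0,0,-0.45,1],[0,0,0,0,0,-0.1,1],[0,0,0,0,0,0,1]]]}}

```text
time_s: 13.58
tcp_pos: [0.5944, 0.3238, 0.1246]
ee_rot: [[0.017, -0.312, 0.95], [0.009, 0.95, 0.312], [-1.0, 0.003, 0.019]]
wrist_force: [0.9, 0.2, -0.1]
gripper_width: 0.997
```

Emit:
{"fn": "move_arm", "kwargs": {"series": [[[-0.06,0.12,0,-0.06,-0.03,-0.12,1],[0,0,0,0,0,0,1],[0,0,0,0,0,0,1]]]}}

```text
time_s: 13.95
tcp_pos: [0.5917, 0.3229, 0.1203]
ee_rot: [[0.004, -0.313, 0.95], [0.003, 0.95, 0.313], [-1.0, 0.002, 0.004]]
wrist_force: [0.4, -0.3, -0.4]
gripper_width: 1.0
```

Emit:
{"fn": "move_arm", "kwargs": {"series": [[[0,0,0,0,0,0,0.7],[0,0,0,0,0,0,0.5],[0,0,0,0,0,0,0],[0,0,0,0,0,0,0],[0,0,0,0,0,0,0],[0,0,0,0,0,0,0],[0,0,0,0,0,0,0]]]}}

```text
time_s: 14.82
tcp_pos: [0.5919, 0.3229, 0.1209]
ee_rot: [[0.004, -0.313, 0.95], [0.003, 0.95, 0.313], [-1.0, 0.002, 0.005]]
wrist_force: [-0.3, 0.1, 0.8]
gripper_width: 0.569
```

Emit:
{"fn": "move_arm", "kwargs": {"series": [[[0,0,0,0,0,0.3,0],[0,0,0,0,0,0.6,0],[0,0,0,0,0,0.8,0],[0,0,0,0,0,0.8,0],[0,0,0,-0.08,-0.4,0.1,0],[0,0,0,-0.14,-0.7,0,0],[0,0,0,-0.14,-0.7,0,0],[0,0,0,-0.14,-0.7,0,0],[0,0,0,-0.14,-0.7,0,0],[0,0,0,-0.14,-0.7,0,0],[0,0,0,-0.14,-0.7,0,0],[0,0,0,-0.14,-0.7,0,0],[0,0,0,-0.1,-0.5,0,0],[0,0,0,0,-0.2,0,0],[0,0,0,0,0,0,0],[0,0,0,0,0,0,0]]]}}

```text
time_s: 16.82
tcp_pos: [0.5012, -0.0578, 0.2708]
ee_rot: [[-0.029, -0.305, 0.952], [-0.002, 0.952, 0.305], [-1.0, 0.007, -0.029]]
wrist_force: [-0.3, 0.0, -2.7]
gripper_width: 0.569
```

Emit:
{"fn": "move_arm", "kwargs": {"series": [[[0.02,-0.2,0,0.3,0.05,0,0],[0,0,0,0,0,0,0],[0,0,0,0,0,-0.3,0],[0,0,0,0,0,-0.4,0],[0,0,0,0,0,-0.3,0],[0,0,0,0,0,-0.1,0],[0,0,0,0,0,0,0],[0,0,0,0,0,0,0]]]}}

```text
time_s: 17.82
tcp_pos: [0.5232, -0.0502, 0.204]
ee_rot: [[0.003, -0.312, 0.95], [0.001, 0.95, 0.312], [-1.0, -0.0, 0.003]]
wrist_force: [-1.1, 1.2, -2.6]
gripper_width: 0.564
```

```bash
python3 gap.py s8.png
```

```text
17.825 [ 0.523222   -0.05023488  0.20404327] [-1.08  1.15 -2.62]
buff z [0.0805 0.0854 0.0908 0.1403 0.1744 0.1822 0.1919] 918 xy mid [ 0.525 -0.052  0.136]
rim ((0.5355472564697266, -0.13106878101825714), (0.17837800085544586, 0.3292953670024872), 11.149992942810059)
```

View pics/s8.png

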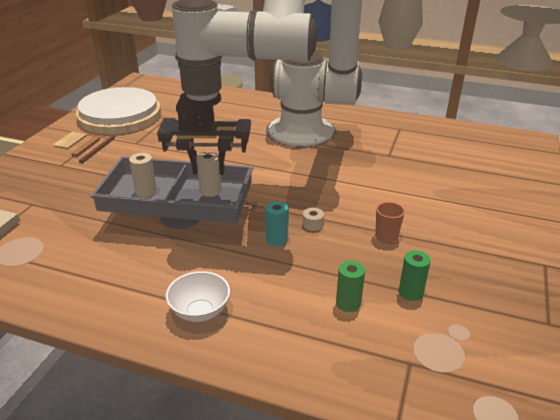

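The scene view shows the second prop at (208,175) over the near half, with the first standing at (143,175). The gap is about 18 mm.

Emit:
{"fn": "move_arm", "kwargs": {"series": [[[0,0.02,0,-0.03,-0.06,-0.1,0],[0,0,0,0,0,-0.1,0],[0,0,0,0,0,0,0],[0,0,0,0,0,0,0]]]}}

```text
time_s: 18.42
tcp_pos: [0.5213, -0.0543, 0.192]
ee_rot: [[0.002, -0.311, 0.95], [0.001, 0.95, 0.311], [-1.0, 0.001, 0.002]]
wrist_force: [-0.1, -0.6, -3.7]
gripper_width: 0.565
```

Emit:
{"fn": "move_arm", "kwargs": {"series": [[[0,0,0,0,0,-0.06,0],[0,0,0,0,0,0,0]]]}}

```text
time_s: 18.68
tcp_pos: [0.5214, -0.0543, 0.1882]
ee_rot: [[0.002, -0.311, 0.95], [0.001, 0.95, 0.311], [-1.0, 0.001, 0.002]]
wrist_force: [0.4, -0.8, -3.2]
gripper_width: 0.569
```

Emit:
{"fn": "move_arm", "kwargs": {"series": [[[0,0,0,0,0,-0.03,0],[0,0,0,0,0,0,0]]]}}

```text
time_s: 18.92
tcp_pos: [0.5215, -0.0543, 0.1864]
ee_rot: [[0.002, -0.311, 0.95], [0.001, 0.95, 0.311], [-1.0, 0.001, 0.002]]
wrist_force: [-0.8, -0.3, -2.3]
gripper_width: 0.565
```

Emit:
{"fn": "move_arm", "kwargs": {"series": [[[0,0,0,0,0,-0.02,0],[0,0,0,0,0,0,0]]]}}

```text
time_s: 19.18
tcp_pos: [0.5216, -0.0542, 0.1851]
ee_rot: [[0.002, -0.311, 0.95], [0.001, 0.95, 0.311], [-1.0, 0.0, 0.003]]
wrist_force: [0.3, 0.3, -2.5]
gripper_width: 0.57
```

```bash
python3 gap.py s9.png; python3 -c "
import cv2;p=cv2.imread('pics/s9.png');cv2.imwrite('pics/s9c.png',cv2.resize(p[130:230,80:270],None,fx=4,fy=4))"
```

```text
19.175 [ 0.52157611 -0.05423898  0.18514244] [ 0.34  0.35 -2.49]
buff z [0.07   0.0714 0.0758 0.1242 0.1554 0.1574 0.1729] 853 xy mid [ 0.523 -0.057  0.121]
rim ((0.5356336832046509, -0.1309746652841568), (0.17818370461463928, 0.3293180763721466), 11.096185684204102)
```

View pics/s9c.png

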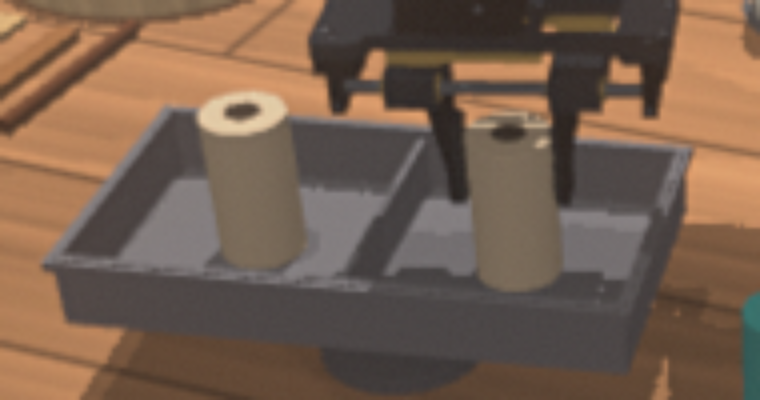

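Very close to the floor now, with the force still about -2.5 N, so I'll take another small step.

Emit:
{"fn": "move_arm", "kwargs": {"series": [[[0,0,0,0,0,-0.02,0],[0,0,0,0,0,0,0]]]}}

```text
time_s: 19.52
tcp_pos: [0.5219, -0.0542, 0.1849]
ee_rot: [[0.003, -0.312, 0.95], [0.001, 0.95, 0.312], [-1.0, -0.0, 0.004]]
wrist_force: [-0.7, -0.1, -2.8]
gripper_width: 0.57
```

Emit:
{"fn": "move_arm", "kwargs": {"series": [[[0,0,0,0,0,-0.02,0],[0,0,0,0,0,0,0]]]}}

```text
time_s: 19.77
tcp_pos: [0.522, -0.0542, 0.1849]
ee_rot: [[0.004, -0.312, 0.95], [0.001, 0.95, 0.312], [-1.0, -0.0, 0.004]]
wrist_force: [-0.8, 0.4, -3.2]
gripper_width: 0.569
```

The arm has stopped following at 0.1849 m. I expected contact at 0.185 m, so any gap left is under 1 mm. Releasing gradually.

Emit:
{"fn": "move_arm", "kwargs": {"series": [[[0,0,0,0,0,0,0.57],[0,0,0,0,0,0,0.6],[0,0,0,0,0,0,0.65],[0,0,0,0,0,0,0.75],[0,0,0,0,0,0,0.9],[0,0,0,0,0,0,1],[0,0,0,0,0,0,1],[0,0,0,0,0,0,1]]]}}

```text
time_s: 20.78
tcp_pos: [0.5234, -0.0542, 0.1855]
ee_rot: [[0.008, -0.313, 0.95], [0.001, 0.95, 0.313], [-1.0, -0.002, 0.008]]
wrist_force: [0.2, 0.5, 0.4]
gripper_width: 0.991
```

```bash
python3 gap.py s10.png
```

```text
20.775 [ 0.52341175 -0.05419634  0.18549217] [0.15 0.53 0.36]
buff z [0.0701 0.0714 0.0765 0.1241 0.1551 0.1563 0.1571] 857 xy mid [ 0.523 -0.053  0.114]
rim ((0.5356783866882324, -0.13113898038864136), (0.17835718393325806, 0.32963505387306213), 11.103903770446777)
```

Emit:
{"fn": "move_arm", "kwargs": {"series": [[[0,0,0,0,0,0.3,1],[0,0,0,0,0,0.6,1],[0,0,0,0,0,0.7,1],[0,0,0,-0.3,0.4,0.3,1],[0,0,0,-0.3,0.8,0,1],[0,0,0,-0.1,0.8,0,1],[0,0,0,0,0.8,0,1],[0,0,0,0,0.6,0,1],[0,0,0,0,0,0,1],[0,0,0,0,0,0,1]]]}}

```text
time_s: 22.12
tcp_pos: [0.4784, 0.1548, 0.3034]
ee_rot: [[0.008, -0.311, 0.95], [0.002, 0.95, 0.311], [-1.0, -0.0, 0.008]]
wrist_force: [-0.6, -0.6, -0.7]
gripper_width: 1.001
```

```bash
python3 - <<'E'
from h import *
blobs('top',.142,.165,'t11.png')
p,d,v,u,W=cloud('top')
m=(W[:,2]>.095)&(W[:,2]<.112)&(W[:,1]<.1)&(W[:,0]>.38)&(W[:,0]<.7)&(W[:,1]>-.35)
Q=W[m]
print('rim',cv2.minAreaRect(Q[:,:2].astype(np.float32)))
for lo,hi in((-.4,-.25),(-.05,.1)):
    q=Q[(Q[:,1]>lo)&(Q[:,1]<hi)];print('rim z',np.median(q[:,2]))
blobs('scene',.145,.165,'s11.png')
for n,c in (('far',(.5508,-.205)),('near',(.5215,-.0545))):
    pass
p=cv2.imread('pics/s11.png');cv2.imwrite('pics/s11c.png',cv2.resize(p[100:240,70:290],None,fx=3.5,fy=3.5))
print(r.sense()['time_s'])
E
```

```text
top [456. 221.] 505 mid [ 0.5481 -0.2038  0.1517] [0.047 0.049 0.018] [175. 155. 130.]
top [382. 235.] 492 mid [ 0.5193 -0.0529  0.1511] [0.049 0.05  0.017] [183. 163. 139.]
rim ((0.5357221961021423, -0.13089531660079956), (0.1783141940832138, 0.32926830649375916), 11.199742317199707)
rim z 0.10282400372089451
rim z 0.1031823443602169
scene [263.   5.] 105 mid [-0.7812 -0.4206  0.155 ] [0.18  0.046 0.02 ] [89. 65. 47.]
scene [402.  16.] 229 mid [-0.8123  0.1482  0.155 ] [0.125 0.164 0.02 ] [112.  98.  82.]
scene [533.  27.] 101 mid [-0.8273  0.6483  0.155 ] [0.046 0.072 0.02 ] [102.  90.  75.]
scene [141. 160.] 257 mid [ 0.5505 -0.2044  0.151 ] [0.052 0.05  0.012] [178. 156. 128.]
scene [207. 165.] 277 mid [ 0.5223 -0.0546  0.1511] [0.053 0.05  0.012] [177. 154. 127.]
22.275
```

View pics/s11c.png

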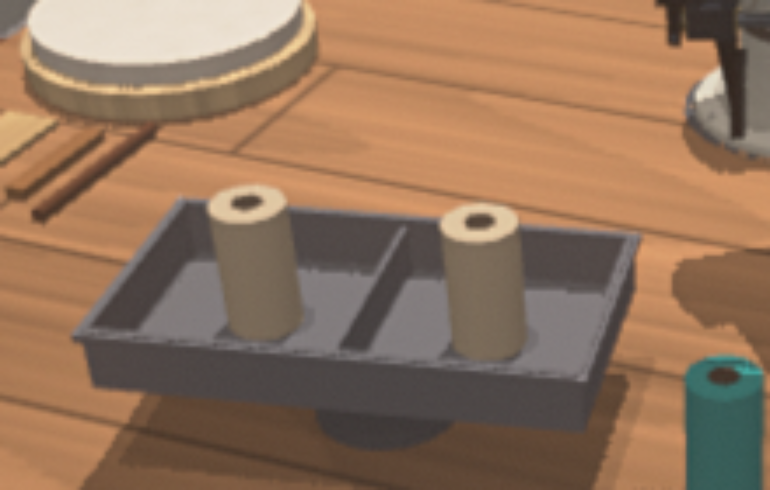

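Both props stand upright near the middles of their halves. The crate is level and hasn't moved, and the arm is clear.

```bash
python3 -c "
from station import r
print(r.finish_job())"
```

```text
the job is handed in; nothing more can be done
None
```

Both buff tall props are in the crate, one upright in each half. I handed the job in at about 22 s, well under the 58 s limit; no verdict came back.

- **Props:** They stand at about (0.550, -0.204) and (0.522, -0.055), each within about 5 mm of the middle of its half. Their tops are at about 0.155 m, where 0.154 m means standing on the crate floor.
- **Crate:** Its centre moved less than 1 mm and turned about 0.1°. The rims at its two ends differ by less than 0.5 mm in height, so it is level.
- **Robot:** The arm stands clear with the gripper open. I did not touch the green and turquoise look-alikes, the short prop, the beaker or the bowl.
- **Unclear check:** For the second prop the wrist force never clearly showed touchdown, staying at about -3 N. I released it where the arm stopped going down, at the height where I expected contact. Pictures afterwards showed it upright.
- **Small disagreement:** The top and scene cameras differ by 2–3 mm on where the props stand.

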